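# Put the drying-mat things back in their kitchen trays

## Task

Put away the five things on the drying mat: stand the two spice jars in the small divided caddy, one in each bay, stand the two wooden mills on the round tray, and lay the spoon flat in the long tray, along its length. Each must end within the rim of its tray, flat on its floor; set the jars and mills down gently rather than dropping them, and leave the mug and the herb pot as they are.

Things in the scene. Friction and masses are not known exactly. Their poses are not given: they have to be found in the camera images.
- tall_jar: Tall spice jar: plain upright cylinder, 44 mm across, 95 mm high, brown contents, paper label, flat aluminium lid (the top 15 mm, also 44 mm across). Weighs about 140 g. Origin: centre of its underside, z up. Starts upright on the drying mat (mat top 3 mm above the worktop).
- short_jar: Short spice jar: as the tall one but 65 mm high (44 mm across, flat aluminium lid). About 120 g. Origin: centre of its underside, z up. Starts upright on the drying mat (mat top 3 mm above the worktop).
- tall_mill: Tall wooden pepper mill, 115 mm high: base 50 mm across for the lowest 10 mm, tapering to a straight body 40 mm across from 20 to 93 mm height, then a dome with a small steel knob 12 mm across on top. About 160 g. Origin: centre of its underside, z up. Starts upright on the drying mat (mat top 3 mm above the worktop).
- short_mill: Short wooden salt mill, 85 mm high: same shape, straight body 40 mm across from 20 to 63 mm height, base 50 mm across, dome and steel knob above. About 160 g. Origin: centre of its underside, z up. Starts upright on the drying mat (mat top 3 mm above the worktop).
- spoon: Small flat wooden spoon, 150 mm long, 10 mm thick, lying on the drying mat (mat top 3 mm above the worktop). Origin: middle of its length, on its underside; x points from handle to head, z up. The handle is a bar 12 mm wide from x = -75 to +42 mm, the head a disc 36 mm across centred at x = +57 mm. About 30 g; balances at about x = +15 mm.
- caddy: Small light-wood spice caddy, fixed to the worktop: open box 82 mm (x) by 159 mm (y), 20 mm high, walls and floor 5 mm thick, with one divider 5 mm thick across the middle of its length, the same height as the walls. That makes two bays, each 72 mm (x) by 72 mm (y) inside, centred at y = +38.5 and -38.5 mm. Origin: centre of its underside; y along its length.
- round_tray: Round light-wood tray, fixed to the worktop: 160 mm outside, 150 mm inside diameter, rim 18 mm high, floor 5 mm thick. Origin: centre of its underside.
- long_tray: Long light-wood cutlery tray without divider, fixed to the worktop: 90 mm (x) by 195 mm (y) outside, 80 by 185 mm inside, 20 mm high, walls and floor 5 mm thick. Origin: centre of its underside; y along its length.
- mug: White mug standing beyond the trays, 76 mm across, 85 mm high, with a handle; a bystander. Origin: centre of its underside.
- herb_pot: White pot with a green herb, standing beyond the trays, 80 mm across, about 110 mm high; a bystander. Origin: centre of its underside.
Things that resemble listed ones, but are neither listed nor needed, are in the scene too. Leave any pink or turquoise look-alike of the short_jar alone.

How it is judged:
At the end, for the whole second after the job is handed in: Jars upright (0.12 rad) on the caddy floor, one per bay (within 18 mm of bay centre); mills upright on the round tray floor, within 54 mm of its centre; spoon flat on the long tray floor, lengthwise (0.4 rad), its middle within 37 mm (x) and 24 mm (y) of the tray centre; all at rest (z of tall_jar in the frame of caddy between 0.001 and 0.009 m and angle between each of tall_jar, short_jar, tall_mill, short_mill's own z axis and vertical below 0.12 rad and x of tall_jar in the frame of caddy between -0.018 and 0.018 m and z of short_jar in the frame of caddy between 0.001 and 0.009 m and x of short_jar in the frame of caddy between -0.018 and 0.018 m and ((y of tall_jar in the frame of caddy between 0.02 and 0.057 m and y of short_jar in the frame of caddy between -0.057 and -0.02 m) or (y of short_jar in the frame of caddy between 0.02 and 0.057 m and y of tall_jar in the frame of caddy between -0.057 and -0.02 m)) and z of tall_mill in the frame of round_tray between 0.001 and 0.009 m and horizontal distance between each of tall_mill, short_mill and round_tray below 0.054 m and z of short_mill in the frame of round_tray between 0.001 and 0.009 m and x of spoon in the frame of long_tray between -0.037 and 0.037 m and y of spoon in the frame of long_tray between -0.024 and 0.024 m and z of spoon in the frame of long_tray between 0.001 and 0.01 m and angle between the z axis of spoon and the z axis of long_tray, either way round below 0.12 rad and angle between the x axis of spoon and the y axis of long_tray, either way round below 0.4 rad and linear speed of each of tall_jar, short_jar, tall_mill, short_mill, spoon below 0.02 m/s and angular speed of each of tall_jar, short_jar, tall_mill, short_mill, spoon below 0.3 rad/s); the robot touches nothing.
It fails at once if the mug is shifted by more than 15 mm or tipped (distance of mug from where it was at the start of the episode above 0.015 m or angle between mug's own z axis and vertical above 0.2 rad).
It fails at once if the herb pot is shifted by more than 15 mm or tipped (distance of herb_pot from where it was at the start of the episode above 0.015 m or angle between herb_pot's own z axis and vertical above 0.2 rad).
It fails at once if a jar is dropped (moves faster than 0.6 m/s while no finger touches it: a fall of about 2 cm) ((linear speed of tall_jar above 0.6 m/s and contact force between tall_jar and the fingers below 0.1 N) or (linear speed of short_jar above 0.6 m/s and contact force between short_jar and the fingers below 0.1 N)).
It fails at once if a mill is dropped (moves faster than 0.6 m/s while no finger touches it: a fall of about 2 cm) ((linear speed of tall_mill above 0.6 m/s and contact force between tall_mill and the fingers below 0.1 N) or (linear speed of short_mill above 0.6 m/s and contact force between short_mill and the fingers below 0.1 N)).
It also fails if it takes over 136 s, if anything falls off the work surface, if the arm or the gripper's body presses on something with over 40 N, if the wrist force passes 120 N, or if a joint passes its speed limit or range.

## Robot

A 6-joint arm with a two-finger parallel gripper is mounted at the origin on the work surface. World frame = base frame: x ahead of the robot, y to its left, z up, the work surface at z = 0. Lengths are in m, angles in rad, forces in N, time in s.
With the tool pointing down it reaches from about 0.275 to 0.825 m from the base axis. Payload 5.2 kg.
Tool frame: the origin (TCP) lies between the finger pads; the fingertips stand 22 mm ahead of it and the grasp point (between the pads) lies 3 mm ahead of it; z points along the fingers, y is the line along which they close (so a half turn about z gives the same grasp; the last joint's range is limited). The gripper opens to 93 mm and grips with 3 to 60 N. Pads are 15 mm wide; open, the fingers measure 128 mm over their backs; the gripper's body (75 mm by 188 mm) begins 65 mm behind the grasp point.
Start: joints at [0.944, 0.259, 1.535, -0, 1.348, -0.203], TCP at [0.226, 0.501, 0.241] pointing down, gripper open.
Joint ranges: [-3.14, 3.14], [-0.91, 2.08], [0.19, 2.58], [-1.22, 4.36], [0.22, 2.71], [-3.12, 3.12]. Speed limits (rad/s): [2.57, 2.57, 3.14, 3.14, 3.14, 3.14].

## Interface

Orientations are given as a unit quaternion [w, x, y, z].
In Python, from rig import env gives the robot as it stands. Calls block until the motion is done:
- env.goto(position, orientation): joint-space move of the TCP to a pose.
- env.move_straight(position, attitude=None, feed=0.15): straight line of the TCP; attitude=None keeps the orientation; feed is the mean speed in m/s.
- env.movej(angles): joint-space move.
- env.grip(opening): opening from 0.0 (shut) to 1.0 (fully open); the grip force is fixed at half the most; returns when the fingers have stopped.
- env.hold(seconds).
- env.ik(position, orientation): joint angles nearest the present ones, or None.
- env.camera(name): name is "scene" or "top" or "wrist"; returns a dict with "frame" (384x512x3 uint8, red, green, blue), "range_z" (384x512 float32, m along the optical axis (not along the pixel's ray), 0 where there is no reading), "K" (3x3 intrinsics, pixels), "rvec" (rotation vector, rad) and "tvec" (3), from world to camera coordinates, as OpenCV has them. Camera axes: x right, y down, z forward; pixel columns grow to the right and rows downward; lengths in m; the calibration is good to about 2 mm. A picture is of the moment at which its call begins.
A pose or a line that the arm cannot do raises env.MotionError and nothing moves.
- env.close_job(): hands the job in; it is judged then, once.
Readings, each from a call of its own:
- env.get_time_s(): time.
- env.get_qpos(): joint angles.
- env.get_joint_vel(): joint speeds.
- env.get_joint_efforts(): joint torques, N m.
- env.get_tcp_pos(): TCP position.
- env.get_ee_rot(): TCP orientation.
- env.get_ft_force(): force on the tool from outside, world axes, zero at the start.
- env.get_wrist_torque(): the same for the moment, N m.
- env.get_gripper_width(): opening from 0.0 (shut) to 1.0 (fully open).
- env.get_finger_force(): force on a finger pad.
Only numpy, scipy, OpenCV 4.12 (cv2) and the standard library are available. Lean on these libraries where they do the work, as an engineer would, in place of code of your own. Each camera call takes 0.05 s, during which the arm holds its last target. There are 200 camera calls.

## Working session

There is one attempt and no reset: what is moved stays moved. The work goes in short steps, each a Python script; the robot and the scene stay as the last script left them, time stands still between calls to the robot, and variables do not carry over. Pictures are saved under pics/ and viewed, at most 14 in all, crops included, and the job is handed in when it is done.

```bash
ls; mkdir -p pics; cat > h.py <<'E'
import numpy as np, cv2
from rig import env
def cam(n):
    c=env.camera(n); R=cv2.Rodrigues(np.array(c["rvec"],float))[0]; t=np.array(c["tvec"],float).ravel()
    z=c["range_z"]; K=c["K"]; v,u=np.mgrid[:z.shape[0],:z.shape[1]]
    P=np.stack([(u-K[0,2])/K[0,0]*z,(v-K[1,2])/K[1,1]*z,z],-1)
    c["P"]=(P-t)@R; c["P"][z==0]=np.nan; c["R"]=R;c["t"]=t
    return c
E
python3 - <<'E'
from h import *
for n in("top","scene"):
    c=cam(n); cv2.imwrite(f"pics/{n}0.png",cv2.resize(c["frame"][:,:,::-1],(800,600),interpolation=cv2.INTER_CUBIC))
    np.savez(f"{n}0.npz",**{k:c[k] for k in("frame","P","K","R","t")})
    print(n,c["R"].T@-c["t"],c["K"][0,0],(c["range_z"]>0).mean())
E
```

```text
pics
top [ 0.4708615  -0.01755972  1.3159032 ] 445.5572424724286 0.9959157307942709
scene [1.2094982  0.79498028 0.74779379] 436.1834672851181 0.9960530598958334
```

View pics/top0.png

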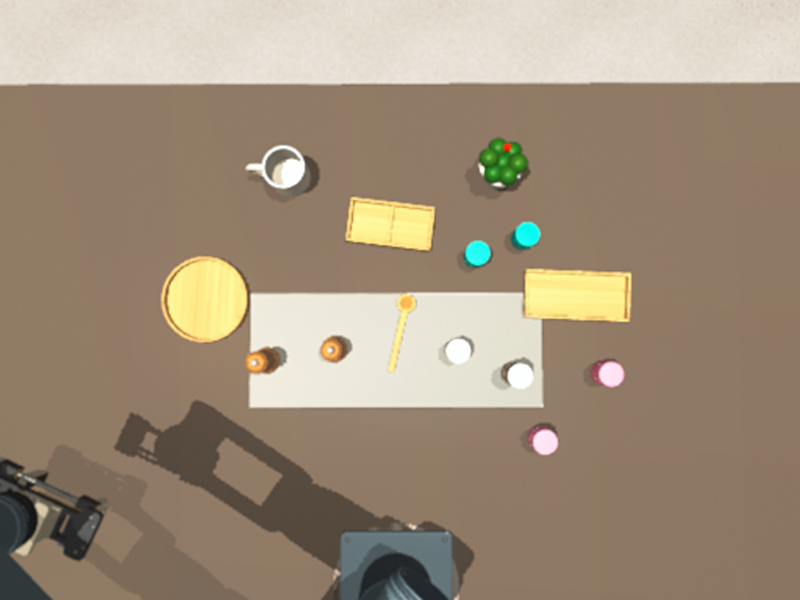

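View pics/scene0.png

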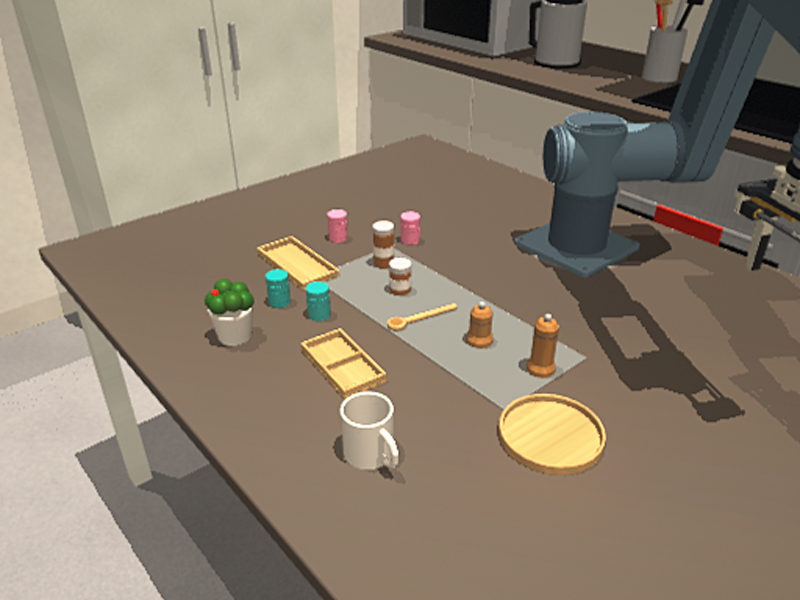

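The top view (800x600) shows the tall mill at (262,361), short mill (333,349), spoon with handle (391,370) to head (406,303), short jar (458,351), tall jar (519,375), caddy (390,224), round tray (204,299) and long tray (578,295). There are turquoise look-alikes at (478,253) and (527,235), pink ones at (610,374) and (543,441). The scene view confirms all of these are upright and which jar and mill is tall.

```bash
cat > meas.py <<'E'
from h import *
def circ(p):  # minimal circle, mm-robust
    (x,y),r=cv2.minEnclosingCircle(p[:,:2].astype(np.float32)); return x,y,r
def near(c,xy,r,z0,z1):
    P=c["P"].reshape(-1,3); m=(np.hypot(P[:,0]-xy[0],P[:,1]-xy[1])<r)&(P[:,2]>z0)&(P[:,2]<z1); return P[m]
def rect(p):
    (x,y),(w,h),a=cv2.minAreaRect(p[:,:2].astype(np.float32)*1000)
    B=cv2.boxPoints(((x,y),(w,h),a)); e=[B[1]-B[0],B[2]-B[1]]; l=max(e,key=np.linalg.norm)
    return x/1e3,y/1e3,sorted((w,h)),np.degrees(np.arctan2(l[1],l[0]))%180
E
python3 - <<'E'
from meas import *
T=np.load("top0.npz");S=np.load("scene0.npz")
px=dict(tall_mill=(262,361),short_mill=(333,349),spoon=(400,335),short_jar=(458,351),tall_jar=(519,375),caddy=(390,224),round=(204,299),long=(578,295),mug=(285,167),herb=(502,162),tq1=(478,253),tq2=(527,235),pk1=(610,374),pk2=(543,441))
H=dict(tall_mill=.118,short_mill=.088,short_jar=.068,tall_jar=.098,tq1=.065,tq2=.065,pk1=.065,pk2=.065)
for n,(u,v) in px.items():
    g=T["P"][int(v/1.5625),int(u/1.5625)][:2]
    if n in H:
        for nm,c in(("T",T),("S",S)):
            p=near(c,g,.06,.04,.2)
            if 'mill' in n:
                k=p[p[:,2]>p[:,2].max()-.008]; b=near(c,g,.05,.03,.12); print(n,nm,"zmax",p[:,2].max(),"knob",k.mean(0),len(k),"circ",circ(b))
            else:
                k=p[abs(p[:,2]-np.median(np.sort(p[:,2])[-60:]))<.003]; print(n,nm,"z",k[:,2].mean(),"circ",circ(k),k.mean(0)[:2],len(k))
    else:
        for nm,c in(("T",T),("S",S)):
            if n=="spoon": p=near(c,g,.1,.008,.02); print(n,nm,rect(p),np.median(p[:,2]),p.mean(0))
            elif n in("caddy","long"): p=near(c,g,.115 if n=="long" else .1,.014,.026); print(n,nm,rect(p),len(p))
            elif n=="round": p=near(c,g,.1,.013,.024); print(n,nm,circ(p),len(p))
            else: p=near(c,g,.09,.02,.2); print(n,nm,circ(p),p[:,2].max())
E
```

```text
tall_mill T zmax 0.11889473650261519 knob [0.41880026 0.24117687 0.11559614] 16 circ (0.4182083010673523, 0.24140077829360962, 0.020203711465001106)
tall_mill S zmax 0.11887623936245759 knob [0.42114211 0.24538786 0.11500172] 13 circ (0.42077264189720154, 0.24603497982025146, 0.020710835233330727)
short_mill T zmax 0.0893594540250379 knob [0.43901635 0.11358062 0.08577977] 14 circ (0.43875664472579956, 0.11369890719652176, 0.020228946581482887)
short_mill S zmax 0.08886433229640144 knob [0.4412462  0.11820018 0.08449856] 12 circ (0.44233766198158264, 0.11921703815460205, 0.019894812256097794)
spoon T (0.46659036254882813, -0.007839378356933593, [177.39227294921875, 189.80137634277344], np.float32(104.228806)) 0.01160266494781086 [ 0.4745406  -0.00809869  0.01184063]
spoon S (0.4639212646484375, -0.05047985076904297, [116.10221099853516, 149.20298767089844], np.float32(171.5622)) 0.01232845331956619 [ 0.47752074 -0.02158408  0.01250758]
short_jar T z 0.07040692590569324 circ (0.4367479085922241, -0.11338844895362854, 0.021713335067033768) [ 0.43632625 -0.11348593] 96
short_jar S z 0.0
[... 687 characters left out ...]
und S (0.5353221297264099, 0.3574015498161316, 0.08271969854831696) 473
long T (0.5391420288085937, -0.3400113220214844, [90.21859741210938, 195.6859893798828], np.float32(87.52273)) 356
long S (0.53837353515625, -0.3366443786621094, [96.16621398925781, 199.47027587890625], np.float32(87.3578)) 229
mug T (0.7666448354721069, 0.21614977717399597, 0.05510249361395836) 0.08976787472320982
mug S (0.7710111141204834, 0.21949636936187744, 0.05636824667453766) 0.08899387436447595Traceback (most recent call last):
  File "<stdin>", line 19, in <module>
    return umr_maximum(a, axis, None, out, keepdims, initial, where)
ValueError: zero-size array to reduction operation maximum which has no identity
```

```bash
cat > act.py <<'E'
from meas import *
from scipy.spatial.transform import Rotation as Rot
def quat(a):
    y=np.array([np.cos(a),np.sin(a),0]); z=np.array([0,0,-1.]); best=None
    return Rot.from_matrix(np.c_[np.cross(y,z),y,z]).as_quat()[[3,0,1,2]]
def bestq(p,a):
    q0=env.get_qpos(); o=[]
    for k in(a,a+np.pi):
        j=env.ik(p,quat(k))
        if j is not None: o.append((np.abs(np.array(j)-q0).max(),k))
    return quat(min(o)[1])
def over(xy,z,a): env.goto([*xy,z],bestq([*xy,z],a))
def pick(xy,h,a,base=.003,op=.8,safe=.2):
    z=base+h+.003; env.grip(op); over(xy,max(z+.09,safe-.03),a); env.move_straight([*xy,z],feed=.2); env.grip(0)
    print("grip w",env.get_gripper_width(),"F",env.get_finger_force())
    env.move_straight([*xy,z+.10],feed=.2)
def place(xy,h,a,floor=.005,gap=.001,op=.75,safe=.2):
    z=floor+h+.003; over(xy,max(z+.08,safe-.03),a); print("held w",env.get_gripper_width())
    env.move_straight([*xy,z+.02],feed=.2); env.move_straight([*xy,z+gap],feed=.05); print("Fz",env.get_ft_force()[2])
    env.grip(op); env.move_straight([*xy,z+.11],feed=.2); print("t",env.get_time_s())
CA=np.radians(82.9); C=np.array([.6742,.010]); d=np.array([np.cos(CA),np.sin(CA)])
E
python3 - <<'E'
from act import *
print("t0",env.get_time_s())
for n in("top","scene"):
    D=np.load(n+"0.npz"); hsv=cv2.cvtColor(D["frame"],cv2.COLOR_RGB2HSV); P=D["P"]
    m=(hsv[...,1]>70)&(abs(P[...,0]-.467)<.1)&(abs(P[...,1]+.008)<.06)&(P[...,2]>0.002)&(P[...,2]<.03)
    if n=="top": m[:,:]&=True
    k,l,st,_=cv2.connectedComponentsWithStats(m.astype(np.uint8)); i=1+st[1:,4].argmax(); p=P[l==i]
    print(n,rect(p),len(p),p[:,2].mean())
    r=rect(p);A=np.radians(r[3]);ax=np.array([np.cos(A),np.sin(A)]);s=(p[:,:2]-np.array(r[:2]))@ax
    w=(p[:,:2]-np.array(r[:2]))@np.array([-ax[1],ax[0]])
    for a,b in((-.075,-.04),(-.04,0),(0,.04),(.04,.08)):
        q=w[(s>a)&(s<b)]; print(a,len(q),q.mean(),np.ptp(q))
a=CA-np.pi/2
pick((.438,-.113),.042,a); place(C-.0385*d,.042,a)
E
```

```text
t0 0.1
top (0.4702347412109375, -0.011726902008056641, [33.20361328125, 146.5515594482422], np.float32(172.00574)) 265 0.012403307798513506
-0.075 111 0.00023924825532939417 0.03320362089925197
-0.04 54 -0.0030259612132722963 0.013448518252408722
0 54 -0.0064245668790348 0.013459980017407721
0.04 46 -0.009767922378935702 0.013879920842626643
scene (0.4700567626953125, -0.004748897552490234, [43.045257568359375, 146.9552001953125], np.float32(162.33347)) 240 0.010653644906290593
-0.075 90 -0.008059817834793035 0.04304525360436902
-0.04 53 -0.003719367914380962 0.017869023185242937
0 54 0.0008567577274068898 0.02915837176013629
0.04 43 0.003611512831515185 0.023320869655550126
grip w 0.468612256552793 F 30.001120269298553
held w 0.4691410522460246
Fz -1.0619146103786954
t 8.475
```

```bash
python3 - <<'E'
from act import *
a=CA-np.pi/2
pick((.3943,-.2165),.070,a); place(C+.0385*d,.070,a)
R=np.array([.534,.357])
pick((.440,.116),.045,0); place(R+[0,-.036],.045,0)
pick((.4197,.2435),.075,0); place(R+[0,.036],.075,0)
env.goto([.35,.3,.3],bestq([.35,.3,.3],0))
c=cam("top"); np.savez("top1.npz",**{k:c[k] for k in("frame","P","K","R","t")})
cv2.imwrite("pics/top1.png",cv2.resize(c["frame"][:,:,::-1],(800,600),interpolation=cv2.INTER_CUBIC))
hsv=cv2.cvtColor(c["frame"],cv2.COLOR_RGB2HSV);P=c["P"]
m=(hsv[...,1]>70)&(abs(P[...,0]-.467)<.1)&(abs(P[...,1]+.008)<.06)&(P[...,2]>.002)&(P[...,2]<.03)
k,l,st,_=cv2.connectedComponentsWithStats(m.astype(np.uint8)); p=P[l==1+st[1:,4].argmax()][:,:2].astype(np.float32)
h=p[p[:,0]<.49]; vx,vy,x0,y0=cv2.fitLine(h,cv2.DIST_HUBER,0,.01,.01).ravel(); u=np.array([vx,vy])*np.sign(vx)
s=(p-[x0,y0])@u; mid=np.array([x0,y0])+u*(s.min()+s.max())/2
print("spoon mid",mid,"ang",np.degrees(np.arctan2(u[1],u[0])),"len",np.ptp(s))
E
```

```text
grip w 0.46787399059084045 F 30.000316500663757
held w 0.47043162253040627
Fz -1.288609351884958
t 15.775
grip w 0.42416929445477275 F 30.005100077250972
held w 0.4203730123498754
Fz -1.3764273371035336
t 22.6167
grip w 0.42233352415298275 F 29.95674955076538
held w 0.42184400494735674
Fz -1.8650778878989638
t 28.6667
spoon mid [ 0.47013634 -0.00701811] ang -13.25325 len 0.14578873
```

View pics/top1.png

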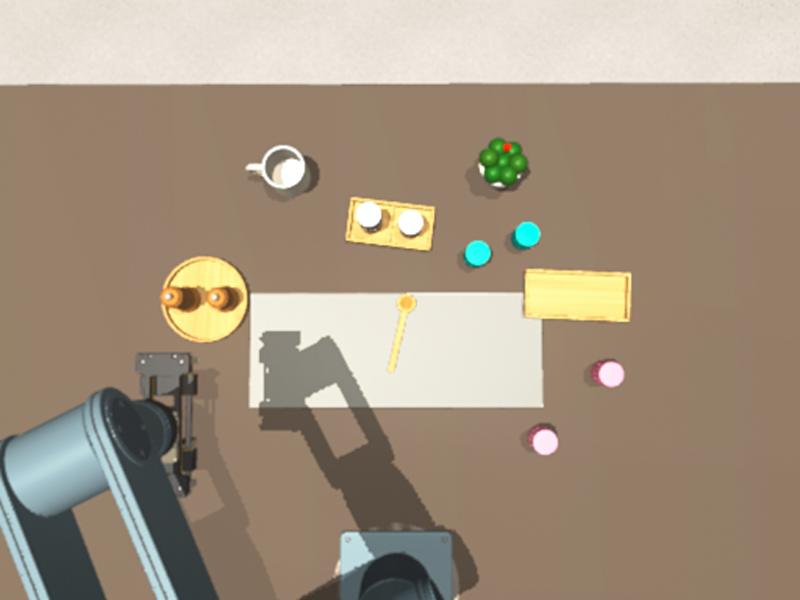

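Both jars sit in the caddy, at (369,215) and (411,222), and both mills in the round tray, at (173,296) and (218,296). The spoon is untouched. Next, the spoon.

```bash
python3 - <<'E'
from act import *
sa=np.radians(-13.25); mid=np.array([.471,-.0060]); u=np.array([np.cos(sa),np.sin(sa)])
g=mid+.015*u; L=np.array([.539,-.3385]); ta=np.radians(87.5-180); v=np.array([np.cos(ta),np.sin(ta)]); gl=L+.015*v
k=None
for b in(np.pi/2,-np.pi/2):
    j1=env.ik([*g,.15],quat(sa+b)); j2=env.ik([*gl,.15],quat(ta+b)); print(b,j1,j2)
    if j1 is not None and j2 is not None and (k is None or abs(j1[5])+abs(j2[5])<k[0]): k=(abs(j1[5])+abs(j2[5]),b)
b=k[1]
env.grip(.45); env.goto([*g,.12],quat(sa+b)); env.move_straight([*g,.027],feed=.15); env.grip(0)
print("w",env.get_gripper_width(),env.get_ft_force())
env.move_straight([*g,.15],feed=.15); env.goto([*gl,.15],quat(ta+b)); print("w",env.get_gripper_width())
env.move_straight([*gl,.05],feed=.15); env.move_straight([*gl,.0300],feed=.05); print(env.get_ft_force())
env.grip(.3); env.move_straight([*gl,.16],feed=.15)
env.goto([.35,-.2,.35],bestq([.35,-.2,.35],0)); 
for n in("top","scene"):
    c=cam(n); cv2.imwrite(f"pics/{n}2.png",cv2.resize(c["frame"][:,:,::-1],(800,600),interpolation=cv2.INTER_CUBIC))
    p=near(c,L,.095,.002,.03); print(n,np.percentile(p[:,2],[5,50,95]))
print(env.get_time_s())
E
```

```text
1.5707963267948966 [-2.49587762e-01  2.28396880e-01  1.81469458e+00 -4.44089210e-16
  1.09850119e+00 -1.58912796e+00] [-7.53914467e-01  4.92085842e-01  1.41622176e+00 -4.44089210e-16
  1.23328506e+00 -7.10281235e-01]
-1.5707963267948966 [-2.49587762e-01  2.28396880e-01  1.81469458e+00 -4.44089210e-16
  1.09850119e+00  1.55246469e+00] [-7.53914467e-01  4.92085842e-01  1.41622176e+00 -4.44089210e-16
  1.23328506e+00  2.43131142e+00]
w 0.12253631166999487 [-0.75206314 -0.37768003  2.61882287]
w 0.12606186564073943
[0.10923478 1.11483179 0.4490527 ]
top [0.00241429 0.00623469 0.02033208]
scene [0.00260767 0.00736449 0.0199009 ]
39.9
```

View pics/top2.png

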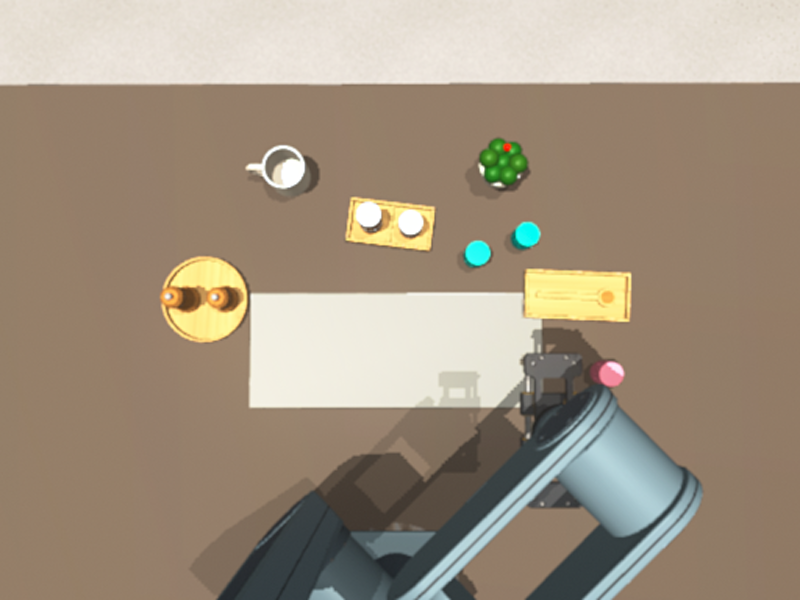

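View pics/scene2.png

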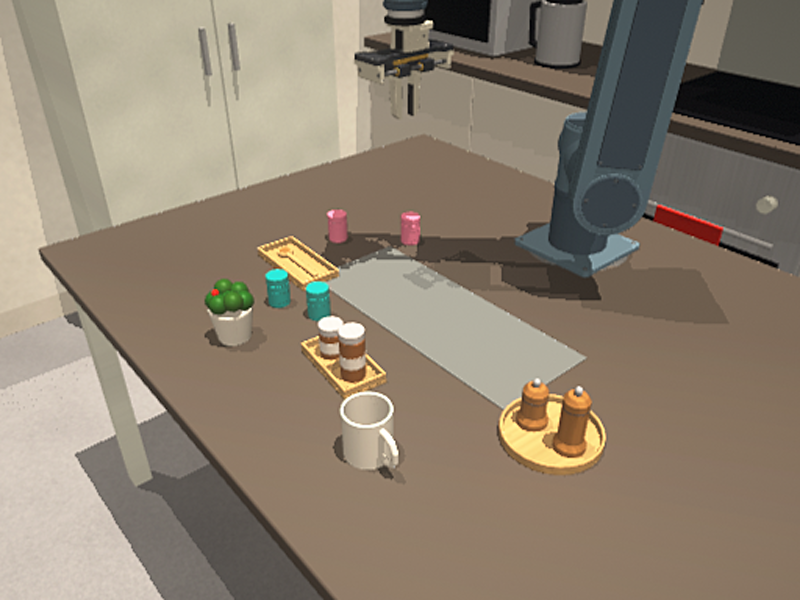

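The spoon lies flat along the long tray, from (537,294) to (608,297). The jars and mills stand upright, and the mug and pot are unmoved. I'll do a quick numeric check and then hand in.

```bash
python3 - <<'E'
from act import *
R=np.array([.534,.357]); ok=True
for n in("top","scene"):
    c=cam(n)
    for nm,g,z in(("sj",C-.0385*d,.055),("tj",C+.0385*d,.085)):
        p=near(c,g,.036,z,.12); k=p[p[:,2]>p[:,2].max()-.004]; x=np.array(circ(k)[:2])-C; e=(x@[d[1],-d[0]],x@d); print(n,nm,np.round(e,4),p[:,2].max()); ok&=abs(e[0])<.016 and abs(abs(e[1])-.0385)<.016
    for nm,g in(("sm",R+[0,-.036]),("tm",R+[0,.036])):
        p=near(c,g,.03,.03,.13); e=np.array(circ(p)[:2])-R; print(n,nm,np.round(e,4),np.hypot(*e),p[:,2].max()); ok&=np.hypot(*e)<.051
print(ok)
if ok: print(env.close_job())
E
```

```text
top sj [-0.002  -0.0396] 0.07631234651166716
top tj [-0.0021  0.035 ] 0.1058129609018424
top sm [-0.0014 -0.0386] 0.03860003568632878 0.09302729545419368
top tm [-0.0009  0.0334] 0.03342597575062526 0.12273816395407805
scene sj [-0.     -0.0358] 0.07420054790386668
scene tj [0.0002 0.0397] 0.10317000877097342
scene sm [ 0.0027 -0.0334] 0.033510106953661564 0.09163843131825025
scene tm [0.0023 0.0385] 0.03857567503308954 0.1203978084343853
True
the job is handed in; nothing more can be done
None
```

I put all five items away and handed the job in after about 40 s of robot time. The last check put the jars and mills well inside their limits, and the spoon looked flat and lengthwise in its tray. The hand-in returned no verdict.

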